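Pin down the top plate of a filtration manifold

TASK

Close up the filtration manifold: swing its folded-back top plate over so that the well side faces up and the plate lies fully down on the body, then take the lock pin by its square grip and thread it, nose first and from the right-hand side, through the body's bushing and on through the plate's bushing until the whole clip groove behind its nose stands clear on the far side. Finish with the pin still gripped and held still there, because a colleague will now put the retaining clip on, and leave the other things on the bench where they are.

Things in the scene. Friction and masses are not known exactly. Their poses are not given: they have to be found in the camera images.
- manifold: filtration manifold, fixed: grey metal box 88 mm deep (x), 100 mm wide (y), rim 54 mm high. Origin: centre of its underside on the bench. -x is its front (roughly towards the robot), +y its left, z up. In this frame the hinge axis runs along y through x=+45, z=+60 mm; the common axis of the two bushings (plate closed) along y through x=-68, z=+46 mm
- top_plate (a joint): hinge angle of the top plate, rad: 0 = lying down on the body, well side up (closed, hard stop, its top 65 mm above the bench); about 3 = folded back behind the body, underside up. Stiff hinge (about 0.14 N m): the plate (0.22 kg, 88 x 100 x 10 mm, free edge 89 mm from the hinge axis) stays wherever it is left
- plate_bushing (a point): centre of the plate's bushing: steel tube 18 mm long along manifold y, 26 mm across, bore 13 (mouths 16) mm, on a tongue at the plate's free edge, 113 mm along the plate from the hinge axis and 14 mm to its underside. Serves as handle: grip its two end faces from above; it turns between the fingers. Closed: at x=-68, y=+13, z=+46 mm in the manifold frame, axes then as the manifold's
- hinge_mid (a point): point on the hinge axis, in the plane in which the plate's bushing swings: x=+45, y=+13, z=+60 mm in the manifold frame. Axes as the manifold's
- body_bushing (a point): centre of the body's own bushing at its right front corner: fixed steel tube 16 mm long along manifold y, 26 mm across, bore 13 mm, mouths flared to 16 mm. At x=-68, y=-42, z=+46 mm in the manifold frame, 55 mm to the right of the closed plate's bushing. The pin enters at its right (-y) mouth. Axes as the manifold's
- pin_grip (a point): centre of the lock pin's square grip, 45 mm long (pin x), 16 x 16 mm across; x points along the pin to its nose. The pin (about 0.11 kg, 157 mm over all) lies level on its grip, this point 8 mm above the bench; the round shank, diameter 10 mm, is on the grip's axis, from 22.5 mm ahead of this point. Centre of mass about 15 mm ahead. The grip does not fit the bushings
- pin_nose (a point): end of the pin's nose, 134.5 mm ahead of the grip's centre on the pin's axis. The last 10 mm are tapered from 10 to 4 mm in diameter; the clip groove lies 17 to 20 mm behind this point
- reagent_b: bystander: brown reagent bottle with a dark cap, 42 x 43 x 75 mm, origin at the centre of its underside
- reagent_c: bystander: small white reagent bottle with a blue cap, 38 x 39 x 68 mm, origin at the centre of its underside
- cuvette_tray: bystander: grey open tray of cuvettes, 65 x 100 x 45 mm, origin at the centre of its underside
- marker: bystander: marker pen lying on the bench, 17 x 135 x 16 mm, origin at the centre of its underside
- bench_timer: bystander: small flat timer, 66 x 62 x 18 mm, origin at the centre of its underside
- wash_bottle: bystander: tall white squeeze bottle with a blue top and bent spout, 66 x 96 x 186 mm, origin at the centre of its underside
- control_book: bystander: flat pale record book, 145 x 200 x 19 mm, origin at the centre of its underside

How it is judged (in metres and radians):
On the way, in this order (a step that is already met when the one before it is completed fails the run):
1. the top plate is turned over and lies down on the body (value of joint top_plate below 0.05 rad), for 0.2 s.
2. with the plate down, the pin's nose has passed through the body's bushing from the right but is not yet in the plate's (value of joint top_plate below 0.05 rad and y of pin_nose in the frame of body_bushing between 0.008 and 0.046 m and y of pin_grip in the frame of body_bushing below -0.02 m and x of pin_nose in the frame of body_bushing between -0.007 and 0.007 m and z of pin_nose in the frame of body_bushing between -0.007 and 0.007 m), for 0.02 s.
At the end, for the whole second after the job is handed in: Top plate down (hinge below 0.05 rad); the pin, from the right, runs through both bushings (within 6 mm and 0.08 rad of their axis), nose at least 20 mm past the far face of the plate's bushing; the fingers still grip it (over 3 N) and it is still (under 0.02 m/s) (value of joint top_plate below 0.05 rad and y of pin_nose in the frame of plate_bushing above 0.029 m and x of pin_nose in the frame of plate_bushing between -0.006 and 0.006 m and z of pin_nose in the frame of plate_bushing between -0.006 and 0.006 m and y of pin_grip in the frame of body_bushing below -0.025 m and z of pin_grip in the frame of body_bushing above -0.006 m and angle between the x axis of pin_grip and the y axis of body_bushing, either way round below 0.08 rad and contact force between the fingers and lock_pin above 3 N and linear speed of lock_pin below 0.02 m/s); the arm keeps its last pose, push and grip.
It fails at once if a bystander is moved (more than 30 mm) or a bottle tipped over (more than 0.5 rad) (distance of any of reagent_b, reagent_c, cuvette_tray, marker, bench_timer, wash_bottle, control_book from where it was at the start of the episode above 0.03 m or angle between any of reagent_b, reagent_c, wash_bottle's own z axis and vertical above 0.5 rad).
It also fails if it takes over 72 s, if anything falls off the work surface, if the arm or the gripper's body presses on something with over 40 N, if the wrist force passes 120 N, or if a joint passes its speed limit or range.

ROBOT

A 6-joint arm with a two-finger parallel gripper is mounted at the origin on a cart in front of the work surface, level with it; the furniture and walls round the work are solid. World frame = base frame: x ahead of the robot, y to its left, z up, the work surface at z = 0. Lengths are in m, angles in degrees, forces in N, time in s.
With the tool pointing down it reaches from about 0.325 to 1 m from the base axis. Payload 5.1 kg.
Tool frame: the origin (TCP) lies on the centre line of the jaws, within the pads' length; the fingertips stand 14 mm ahead of it and the grasp point (between the pads) lies 5 mm behind it; z points along the fingers, y is the direction in which the jaws open and shut (so a half turn about z gives the same grasp; the last joint's range is limited). The gripper opens to 85 mm and grips with 20 to 120 N. Pads are 22 mm wide; open, the fingers measure 114 mm over their backs; the gripper's body (76 mm by 85 mm) begins 54 mm behind the grasp point. The pads swing forward as they close: fully open they stand 13 mm farther back than shut.
Start: joints at [-79.16, 7.093, 94.555, -0, 78.352, -4.733], TCP at [0.174, -0.626, 0.245] pointing down, gripper open.
Joint ranges: [-149.61, 149.61], [-58.7, 133.49], [1.44, 155.28], [-77.14, 257.14], [18.33, 153.61], [-166.67, 166.67]. Speed limits (degrees/s): [147.25, 147.25, 180, 180, 180, 180].

INTERFACE

Orientations are given as a 3x3 rotation matrix whose columns are the frame's x, y, z axes.
In Python, from workcell import observe, get_image, close_job gives the robot as it stands.
- The arm moves only by the shell command python3 -m creep 'ROWS'. ROWS is JSON, a list of rows, each a list of 5 numbers: the gripper command: -1 is shut, 1 is fully open, values between are in proportion, then the shift along the tool's x, y, z in cm, then the turn about the tool's z in rad. In form: [[fingers, x, y, z, spin], ...]. A call has 1 to 8 rows; each row is the pose to reach, as a shift and turn from the pose measured when the call began, along the tool's axes at that moment; what a row does not reach only later rows make up. A row lasts 1/8 s, in which the tool goes at most 62.5 mm and 10.7 degrees, less where a joint would pass 70% of its speed; a pose out of reach is approached as far as the arm can. A call with a gripper value outside its range is refused whole. The fingers move at their own pace and stop on an object; the grip force is fixed at half the most. Time passes only in rows, so rows that repeat a pose let the fingers close. It gives the time, the measured TCP pose, the force and the opening at its end, in the units of the state.
- observe(): the state, without advancing time (a new reading comes with each control period).
- get_image(name): name is "scene" or "top"; returns a dict with "pixels" (420x560x3 uint8, red, green, blue), "range_z" (420x560 float32, m along the optical axis (not along the pixel's ray), 0 where there is no reading), "mtx" (3x3 intrinsics, pixels), "k1" (the pictures are not rectified: a ray, as slopes to the right and down, at radius r is drawn at 1 + k1 r^2 times it, then the intrinsics apply), "origin" and "attitude" of the camera in the world. Camera axes: x right, y up, looking along -z (the intrinsics and any distortion apply to the point x, -y, -z); pixel columns grow to the right and rows downward; lengths in m; the calibration is good to about 2 mm. A picture is of the moment at which its call begins.
- close_job(): hands the job in, once; it reports no verdict.
The state is a dict: "clock": time; "joints": joint angles; "qd": joint speeds; "tau": joint torques, N m; "tool_pos": TCP position; "tcp_rot": TCP orientation; "force": force on the tool from outside, world axes, zero at the start; "ft_torque": the same for the moment, N m; "finger_gap": opening from 0.0 (shut) to 1.0 (fully open).
Only numpy, scipy, OpenCV 4.12 (cv2) and the standard library are available. Lean on these libraries where they do the work, as an engineer would, in place of code of your own. Each camera call takes 0.05 s, during which the arm holds its last target.

## Working session

There is one attempt and no reset: what is moved stays moved. The work goes in short steps, Python scripts to look and compute and a shell command to move; the robot and the scene stay as the last step left them, time stands still between calls to the robot, and variables do not carry over. Pictures are saved under pics/ and viewed, and the job is handed in when it is done.

```bash
ls; mkdir -p pics; python3 - <<'E'
from workcell import observe,get_image
import cv2,numpy as np
print(observe())
for n in ("scene","top"):
    d=get_image(n); cv2.imwrite(f"pics/{n}0.png",d["pixels"][:,:,::-1]); np.savez(f"{n}0.npz",**d)
    print(n,d["mtx"],d["k1"],d["origin"],d["attitude"])
E
```

```text
pics
{'clock': 0.0, 'joints': array([-7.91594625e+01,  7.13397003e+00,  9.46349170e+01,  1.76565210e-03,
        7.83515577e+01, -4.73278102e+00]), 'qd': array([-0.02146837,  0.1217028 ,  0.02091184, -0.05203061, -0.03447802,
        0.12130335]), 'tau': array([-3.69206409e-04, -4.23612499e+01, -3.65450013e+01, -1.01777362e-04,
        7.05679107e-03, -1.77871721e-05]), 'tool_pos': array([ 0.17437366, -0.62556527,  0.24403902]), 'tcp_rot': array([[ 9.63289409e-01,  2.68464859e-01, -3.65722480e-04],
       [ 2.68465031e-01, -9.63287206e-01,  2.07031846e-03],
       [ 2.03511968e-04, -2.09249954e-03, -9.99997790e-01]]), 'force': array([-0.64305852, -0.40406647, -0.17564658]), 'ft_torque': array([-0.07023317, -0.02441036,  0.04284959]), 'finger_gap': 1.0007457101125723}
scene [[407.02414631   0.         290.05874586]
 [  0.         407.02414631 205.62123126]
 [  0.           0.           1.        ]] 0.040660629823840645 [-0.02067353  0.50281384  1.01837518] [[-0.70365332  0.53988754 -0.46194529]
 [-0.71041694 -0.54682518  0.44304627]
 [-0.01340816  0.63992474  0.76832061]]
top [[506.97344858   0.         286.69304211]
 [  0.         506.97344858 203.20907949]
 [  0.           0.           1.        ]] 0.03181006150658466 [ 0.32269137 -0.04147299  1.50887286] [[-0.01215578  0.98874234 -0.14913356]
 [-0.99989524 -0.01084748  0.00958296]
 [ 0.00785735  0.14923442  0.98877063]]
```

View pics/scene0.png

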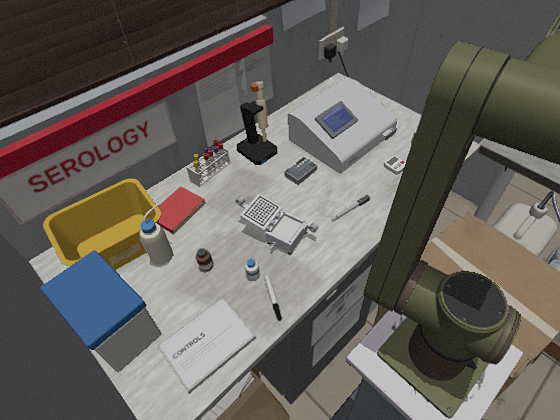

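View pics/top0.png

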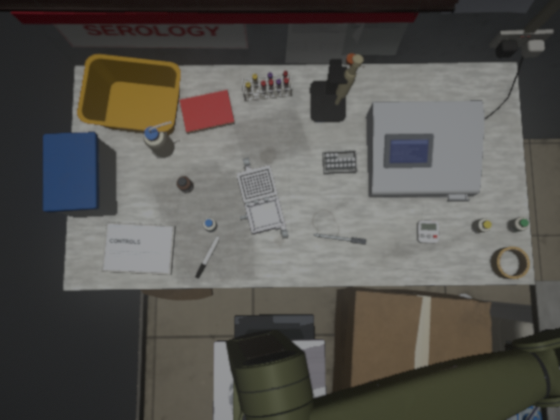

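```bash
cat > h.py <<'E'
import numpy as np,cv2
def load(n): return dict(np.load(f"{n}.npz"))
def ray(d,u,v):
    K=d["mtx"];k=float(d["k1"])
    x=(u-K[0,2])/K[0,0];y=(v-K[1,2])/K[1,1]
    p=cv2.undistortPoints(np.array([[[u,v]]],float),K,np.array([k,0,0,0,0.]))[0,0]
    return d["attitude"]@np.array([p[0],-p[1],-1.0])
def atz(d,u,v,z):
    r=ray(d,u,v);o=d["origin"];return o+r*(z-o[2])/r[2]
def atr(d,u,v):
    rz=d["range_z"][int(round(v)),int(round(u))];return d["origin"]+ray(d,u,v)*rz
def proj(d,P):
    q=d["attitude"].T@(np.array(P)-d["origin"]);a=np.array([q[0]/-q[2],-q[1]/-q[2]])
    a*=1+float(d["k1"])*(a@a);K=d["mtx"];return K[:2,:2]@a+K[:2,2]
def crop(d,u0,v0,w,h,s,name):
    im=d["pixels"][v0:v0+h,u0:u0+w,::-1]
    im=cv2.resize(im,None,fx=s,fy=s,interpolation=cv2.INTER_CUBIC)
    for i in range(0,w,10): cv2.putText(im,str(u0+i),(i*s,8),0,.3,(0,0,255),1);im[:4,i*s]=(0,0,255)
    for i in range(0,h,10): cv2.putText(im,str(v0+i),(0,i*s+4),0,.3,(0,0,255),1)
    cv2.imwrite(f"pics/{name}.png",im)
E
python3 - <<'E'
from h import *
crop(load("top0"),230,155,70,90,7 if 0 else 6,"t1")
crop(load("top0"),305,220,80,35,9,"t2")
crop(load("scene0"),225,185,100,70,8,"s1")
crop(load("scene0"),320,185,60,45,10,"s2")
E
```

```text
(no output)
```

View pics/t1.png

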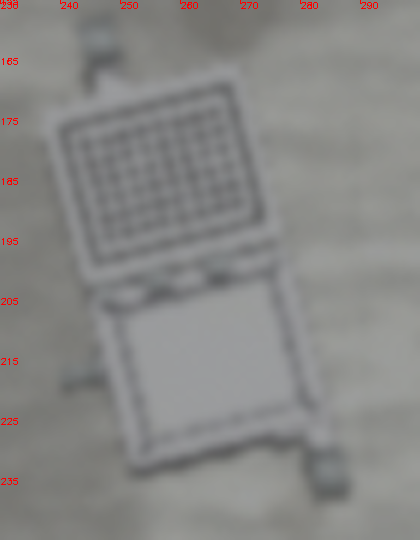

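View pics/t2.png

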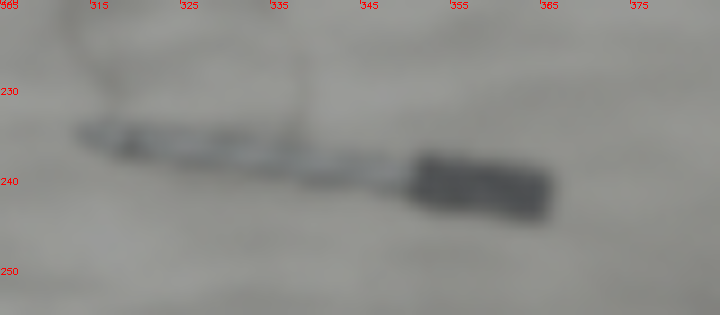

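View pics/s1.png

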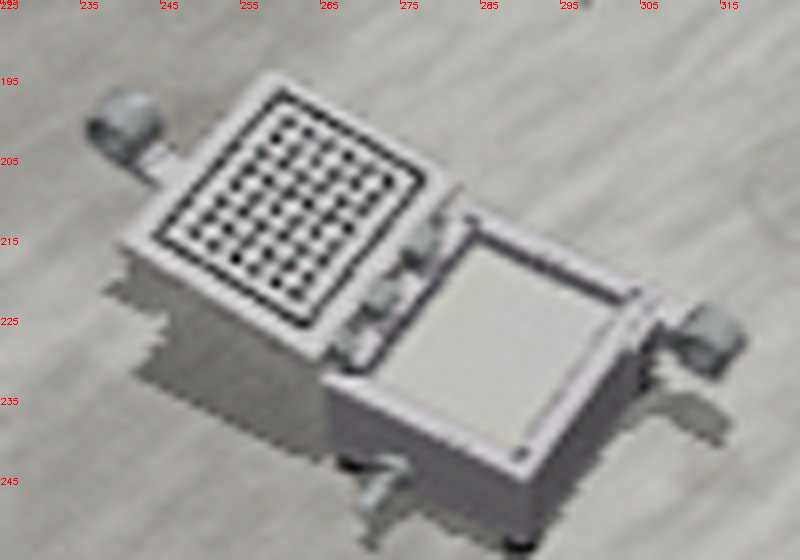

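View pics/s2.png

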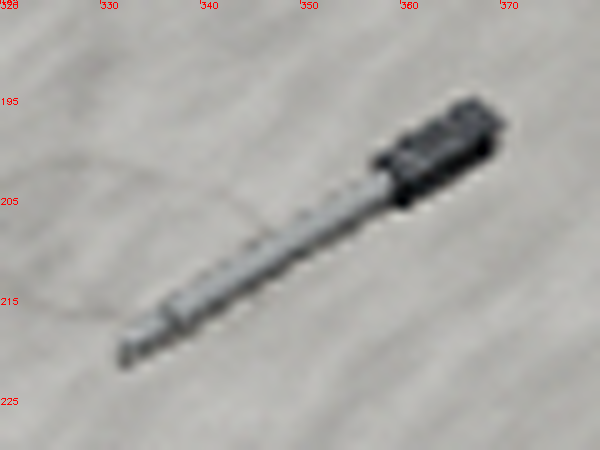

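```bash
python3 - <<'E'
from h import *
from scipy.optimize import least_squares
t=load("top0");s=load("scene0")
c=[(-.044,.05,.054),(.044,.05,.054),(-.044,-.05,.054),(.044,-.05,.054),(-.068,-.042,.046)]
tp=[(251.5,233),(245,204),(283.5,225.5),None,(284.5,233)]
sp=[(290.4,243.8),(265.6,232.2),(307.5,225),(283.8,211.9),(313.8,227.7)]
def W(p,P):
    a=p[2];R=np.array([[np.cos(a),-np.sin(a)],[np.sin(a),np.cos(a)]]);return np.r_[R@P[:2]+p[:2],P[2]]
def res(p,which=3):
    r=[]
    for i,P in enumerate(c):
        if which&1 and tp[i]: r+=list(proj(t,W(p,P))-tp[i])
        if which&2 and sp[i]: r+=list(proj(s,W(p,P))-sp[i])
    return np.array(r)
p0=np.r_[atz(t,264,214,.054)[:2],.2]
for w in (1,2,3):
    f=least_squares(res,p0,args=(w,));print(w,f.x,np.degrees(f.x[2]));print(f.fun.round(1))
p=f.x
print("bb",W(p,np.array(c[4])),"hm",W(p,np.array((.045,.013,.06))),"closed pb",W(p,np.array((-.068,.013,.046))))
# plate angle
def pb(th): # rotate about hinge y axis
    d=np.array([-.113,-.014]); # x,z at closed
    # opening raises free edge: 
    x=.045+ d[0]*np.cos(th)-d[1]*np.sin(-th)*-1 if 0 else .045+np.cos(th)*d[0]+np.sin(th)*d[1]
    z=.06-np.sin(th)*d[0]+np.cos(th)*d[1]
    return W(p,np.array((x,.013,z)))
for th in (2.8,2.9,3.0,3.1,3.2):print(th,pb(th),proj(t,pb(th)),proj(s,pb(th)))
for n,d,pts in(("t",t,[(313,234.8),(364.5,242),(351,240),(357.5,241)]),("s",s,[(332,220),(366,201),(358.5,203.5),(368.5,196.5)])):
    for z in (.008,.016):
        print(n,z,[atz(d,*q,z).round(4)[:2] for q in pts])
# ranges
for u,v in[(246,160),(284,233),(264,213),(258,183),(357,241)]:print("rng",u,v,atr(t,u,v))
for u,v in[(240,200),(314,227),(287,228),(260,211),(364,199)]:print("rng s",u,v,atr(s,u,v))
E
```

```text
1 [0.5105685  0.00889546 0.22709852] 13.011786975058955
[-0.4  0.1 -0.8 -0.3  1.4 -0.6 -0.3  0.9]
2 [0.50640448 0.01227726 0.22004932] 12.607897057667762
[-0.1  2.1 -0.7  0.4  0.9 -2.7 -0.1 -1.8  0.1  1.5]
3 [0.50869853 0.01032322 0.22509712] 12.89711504170814
[-0.9  0.7 -0.1  1.3 -1.2  0.3 -0.7 -0.3  0.9  0.1  0.7 -3.6 -0.3 -2.5
 -0.8  1.6 -0.   0.6]
bb [ 0.45178845 -0.04579489  0.046     ] hm [0.54966167 0.03303931 0.06      ] closed pb [0.43951239 0.00781759 0.046     ]
2.8 [0.64887527 0.055757   0.11104477] [246.90646256 163.17952127] [242.25946354 197.06009785]
2.9 [0.65334703 0.05678093 0.10062859] [246.80035274 162.47830651] [241.3846629 198.7416916]
3.0 [0.6567828  0.05756765 0.08980646] [246.7890304  162.17302265] [240.82192052 200.62612139]
3.1 [0.65914825 0.05810928 0.07868651] [246.87044617 162.25775211] [240.56941782 202.69054674]
3.2 [0.66041975 0.05840043 0.06737985] [247.04164715 162.72267068] [240.62249304 204.9114816 ]
t 0.008 [array([ 0.4534, -0.1329]), array([ 0.4304, -0.285 ]), array([ 0.4368, -0.2452]), array([ 0.4336, -0.2643])]
t 0.016 [array([ 0.4527, -0.1324]), array([ 0.4298, -0.2837]), array([ 0.4361, -0.2441]), array([ 0.433 , -0.2632])]
s 0.008 [array([ 0.4517, -0.1309]), array([ 0.4252, -0.2668]), array([ 0.4357, -0.2415]), array([ 0.4315, -0.2877])]
s 0.016 [array([ 0.448 , -0.1258]), array([ 0.4217, -0.2607]), array([ 0.4321, -0.2356]), array([ 0.428 , -0.2815])]
rng 246 160 [0.66045595 0.0590111  0.101143  ]
rng 284 233 [ 0.45550694 -0.04677191  0.05455074]
rng 264 213 [0.51528096 0.01070696 0.04583235]
rng 258 183 [0.59947173 0.02663923 0.07067219]
rng 357 241 [ 0.43308687 -0.2618497   0.01488012]
rng s 240 200 [0.64929573 0.06498178 0.10500051]
rng s 314 227 [ 0.44982278 -0.04432577  0.05545494]
rng s 287 228 [0.50935086 0.00901537 0.04518602]
rng s 260 211 [0.59580559 0.03644564 0.07463381]
rng s 364 199 [ 0.43241546 -0.26428047  0.01415127]
```

```bash
cat >> h.py <<'E'
def togo(tgt,yaw_y=None):
    "cm in tool axes, spin so that tool y points at world yaw_y deg (mod 180)"
    from workcell import observe
    o=observe();R=o["tcp_rot"];d=R.T@(np.array(tgt)-o["tool_pos"])*100
    sp=None
    if yaw_y is not None:
        a=np.degrees(np.arctan2(R[1,1],R[0,1]));e=(yaw_y-a+90)%180-90;sp=-np.radians(e)
    return d.round(2),sp and round(sp,4)
E
python3 - <<'E'
from h import *
print(togo((.657,.0576,.20),102.9),togo((.657,.0576,.085)))
E
```

```text
(array([ 64.83, -52.85,   4.53]), np.float64(0.0467)) (array([ 64.83, -52.83,  16.03]), None)
```

```bash
python3 -m creep '[[0.5,64.83,-52.85,0,0.0467],[0.5,64.83,-52.85,0,0.0467],[0.5,64.83,-52.85,0,0.0467],[0.5,64.83,-52.85,0,0.0467],[0.5,64.83,-52.85,0,0.0467],[0.5,64.83,-52.85,0,0.0467],[0.5,64.83,-52.85,0,0.0467],[0.5,64.83,-52.85,0,0.0467]]'; python3 - <<'E'
from h import *
print(togo((.657,.0576,.20),102.9))
E
```

```text
clock: 1.1
tool_pos: [0.4634, -0.2157, 0.245]
tcp_rot: [[0.975, 0.223, -0.0], [0.223, -0.975, 0.002], [0.0, -0.002, -1.0]]
force: [0.4, -0.1, 0.7]
finger_gap: 0.752
(array([ 24.97, -22.31,   4.54]), np.float64(-0.0002))
```

```bash
python3 -m creep '[[0.2,24.97,-22.31,0,0],[0.2,24.97,-22.31,0,0],[0.2,24.97,-22.31,0,0],[0.2,24.97,-22.31,0,0],[0.2,24.97,-22.31,0,0],[0.2,24.97,-22.31,4.5,0],[0.2,24.97,-22.31,8,0],[0.2,24.97,-22.31,8,0]]'; python3 - <<'E'
from h import *
from workcell import get_image
for n in ("scene","top"):
    d=get_image(n); np.savez(f"{n}1.npz",**d)
crop(load("scene1"),200,140,110,90,7,"s3")
crop(load("top1"),220,120,80,80,7,"t3")
print(togo((.657,.0576,.085),102.9))
E
```

```text
clock: 2.1
tool_pos: [0.6543, 0.058, 0.1605]
tcp_rot: [[0.975, 0.224, -0.009], [0.224, -0.975, 0.002], [-0.009, -0.004, -1.0]]
force: [0.1, -0.1, 0.2]
finger_gap: 0.6
(array([-0.01, -0.  ,  8.09]), np.float64(-0.0004))
```

View pics/s3.png

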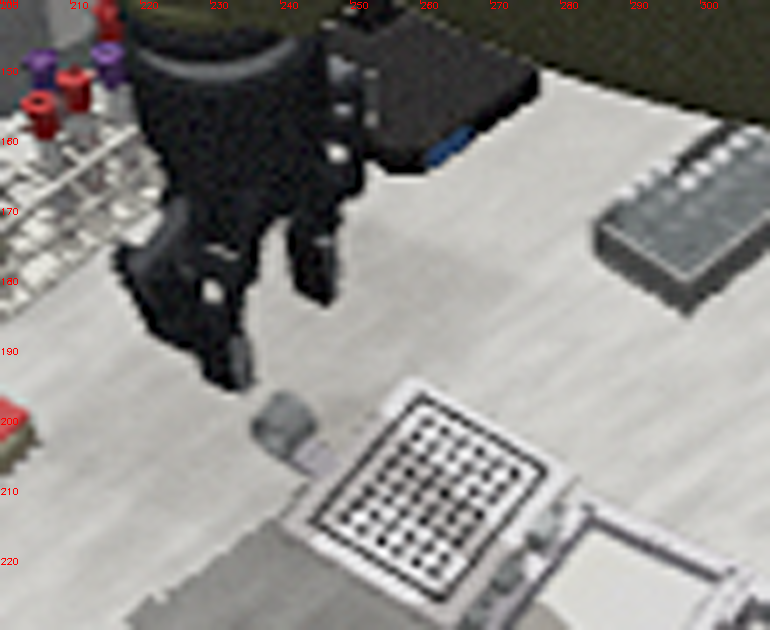

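View pics/t3.png

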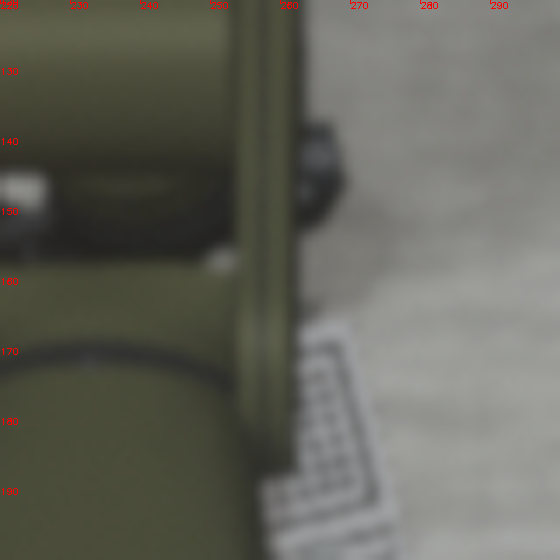

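```bash
python3 -m creep '[[0.2,0,0,4,0],[0.2,0,0,6.5,0],[0.2,0,0,8.09,0],[0.2,0,0,8.09,0]]'; python3 - <<'E'
from h import *
from workcell import get_image
d=get_image("scene"); np.savez("scene2.npz",**d)
crop(load("scene2"),200,150,90,70,8,"s4")
print(togo((.657,.0576,.085),102.9))
E
```

```text
clock: 2.7
tool_pos: [0.6572, 0.0572, 0.0853]
tcp_rot: [[0.975, 0.222, -0.0], [0.222, -0.975, 0.002], [0.0, -0.002, -1.0]]
force: [0.8, 0.4, 0.2]
finger_gap: 0.602
(array([-0.08, -0.04,  0.14]), np.float64(-0.0008))
```

View pics/s4.png

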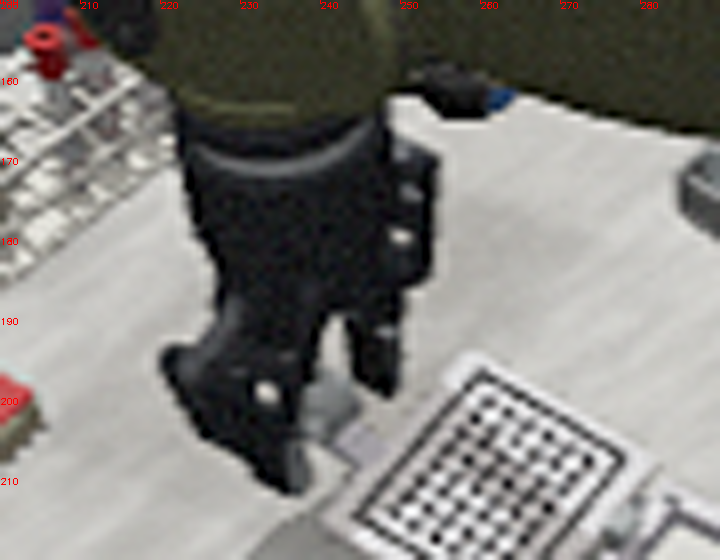

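```bash
python3 -m creep '[[-1,0,0,0,0],[-1,0,0,0,0],[-1,0,0,0,0],[-1,0,0,0,0],[-1,0,0,0,0],[-1,0,0,0,0]]'; python3 - <<'E'
from workcell import observe
o=observe();print(o["force"],o["ft_torque"],o["finger_gap"],o["tool_pos"])
E
```

```text
clock: 3.5
tool_pos: [0.659, 0.0587, 0.0882]
tcp_rot: [[0.975, 0.224, 0.005], [0.224, -0.975, 0.004], [0.005, -0.002, -1.0]]
force: [0.8, 6.0, 2.7]
finger_gap: 0.218
[0.79725771 6.04551104 2.71378894] [ 0.58418372 -0.04355511  0.35895936] 0.2182346575869914 [0.65902831 0.0587071  0.08818422]
```

```bash
python3 - <<'E'
import numpy as np
def B(t): return np.array([45-113*np.cos(t)-14*np.sin(t), 60+113*np.sin(t)-14*np.cos(t)])/10
th=np.r_[3.0:0:-.15][:]
for t0,t1 in((3,2),(2,1),(1,0)):
    print(t0,[tuple((np.round((B(t)-B(t0))*[1,-1],2))) for t in np.linspace(t0,t1,9)[1:]])
E
```

```text
3 [(np.float64(-0.46), np.float64(-1.35)), (np.float64(-1.08), np.float64(-2.63)), (np.float64(-1.86), np.float64(-3.82)), (np.float64(-2.77), np.float64(-4.9)), (np.float64(-3.82), np.float64(-5.87)), (np.float64(-4.98), np.float64(-6.69)), (np.float64(-6.23), np.float64(-7.36)), (np.float64(-7.56), np.float64(-7.88))]
2 [(np.float64(-1.38), np.float64(-0.34)), (np.float64(-2.79), np.float64(-0.51)), (np.float64(-4.22), np.float64(-0.5)), (np.float64(-5.63), np.float64(-0.31)), (np.float64(-7.0), np.float64(0.05)), (np.float64(-8.32), np.float64(0.58)), (np.float64(-9.56), np.float64(1.27)), (np.float64(-10.71), np.float64(2.11))]
1 [(np.float64(-1.03), np.float64(0.98)), (np.float64(-1.94), np.float64(2.07)), (np.float64(-2.7), np.float64(3.28)), (np.float64(-3.3), np.float64(4.56)), (np.float64(-3.74), np.float64(5.92)), (np.float64(-4.01), np.float64(7.31)), (np.float64(-4.1), np.float64(8.73)), (np.float64(-4.02), np.float64(10.15))]
```

```bash
python3 -m creep '[[-1,-0.46,0,-1.35,0],[-1,-1.08,0,-2.63,0],[-1,-1.86,0,-3.82,0],[-1,-2.77,0,-4.9,0]]'; python3 - <<'E'
from h import *
from workcell import observe,get_image
o=observe();print(o["force"],o["ft_torque"],o["finger_gap"],o["tool_pos"])
d=get_image("scene"); np.savez("scene3.npz",**d)
crop(load("scene3"),200,130,110,90,7,"s5")
E
```

```text
clock: 4.0
tool_pos: [0.6301, 0.0516, 0.1365]
tcp_rot: [[0.975, 0.224, 0.002], [0.224, -0.975, 0.003], [0.002, -0.002, -1.0]]
force: [-1.1, -3.2, -11.2]
finger_gap: 0.214
[ -1.12679356  -3.19041834 -11.21402942] [-0.38851305 -0.4034916   0.45648021] 0.21413357295719992 [0.63011862 0.05163847 0.13645612]
```

View pics/s5.png

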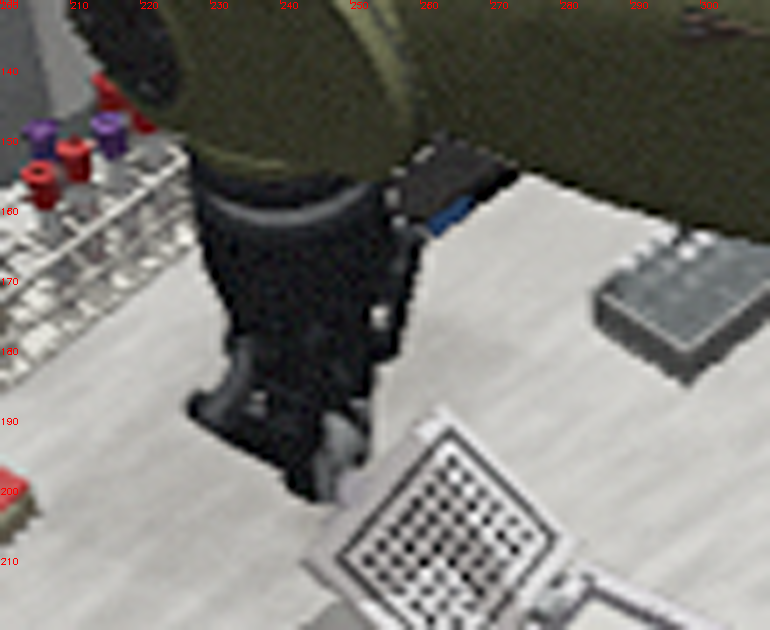

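```bash
python3 -m creep '[[-1,-1.0,0,-1.0,0],[-1,-2.1,0,-1.8,0],[-1,-3.4,0,-2.5,0],[-1,-4.7,0,-3.0,0],[-1,-6.1,0,-3.34,0],[-1,-7.5,0,-3.5,0],[-1,-8.9,0,-3.5,0],[-1,-10.3,0,-3.3,0]]'; python3 - <<'E'
from h import *
from workcell import observe,get_image
o=observe();print(o["force"],o["ft_torque"],o["finger_gap"],o["tool_pos"])
d=get_image("scene"); np.savez("scene3.npz",**d)
crop(load("scene3"),210,130,110,110,6,"s6")
E
```

```text
clock: 5.05
tool_pos: [0.5298, 0.0267, 0.1704]
tcp_rot: [[0.975, 0.223, 0.007], [0.223, -0.975, -0.001], [0.007, 0.002, -1.0]]
force: [11.2, -8.0, -19.5]
finger_gap: 0.217
[ 11.19677543  -8.01790464 -19.46321474] [-1.23763739 -2.23589068  0.36344285] 0.2174977200803169 [0.52984243 0.02665378 0.17037093]
```

View pics/s6.png

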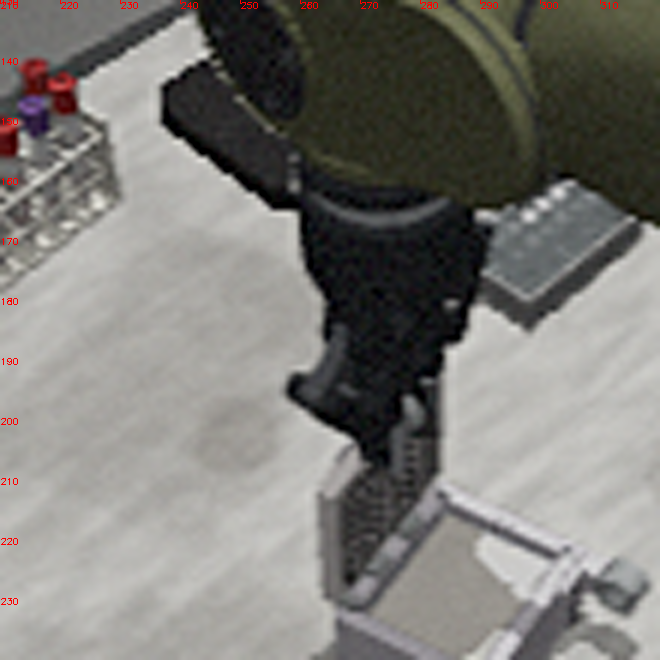

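```bash
python3 - <<'E'
import numpy as np
def B(t): return np.array([45-113*np.cos(t)-14*np.sin(t), 60+113*np.sin(t)-14*np.cos(t)])/10
for t0,t1 in((1.51,.61),(.61,0)):
    print(t0,[tuple(map(float,(np.round((B(t)-B(t0))*[1,-1],2)))) for t in np.linspace(t0,t1,9)[1:]])
E
```

```text
1.51 [(-1.24, 0.3), (-2.44, 0.75), (-3.59, 1.32), (-4.66, 2.02), (-5.65, 2.84), (-6.54, 3.76), (-7.32, 4.77), (-7.98, 5.87)]
0.61 [(-0.38, 0.78), (-0.69, 1.59), (-0.95, 2.42), (-1.13, 3.27), (-1.26, 4.13), (-1.32, 4.99), (-1.31, 5.86), (-1.24, 6.73)]
```

```bash
python3 -m creep '[[-1,-1.2,0,0.45,0],[-1,-2.4,0,0.95,0],[-1,-3.55,0,1.52,0],[-1,-4.6,0,2.22,0],[-1,-5.55,0,3.04,0],[-1,-6.45,0,3.96,0],[-1,-7.2,0,4.97,0],[-1,-7.85,0,6.07,0]]'; python3 - <<'E'
from h import *
from workcell import observe,get_image
o=observe();print(o["force"],o["ft_torque"],o["finger_gap"],o["tool_pos"])
d=get_image("scene"); np.savez("scene3.npz",**d)
crop(load("scene3"),230,150,110,110,6,"s7")
E
```

```text
clock: 6.1
tool_pos: [0.454, 0.0075, 0.1155]
tcp_rot: [[0.975, 0.223, 0.01], [0.223, -0.975, -0.004], [0.009, 0.006, -1.0]]
force: [-13.6, -7.2, 15.9]
finger_gap: 0.215
[-13.62056534  -7.17249244  15.86413022] [-1.04279794  1.30783309  0.04961079] 0.2145191244889564 [0.45402671 0.00748624 0.11551929]
```

View pics/s7.png

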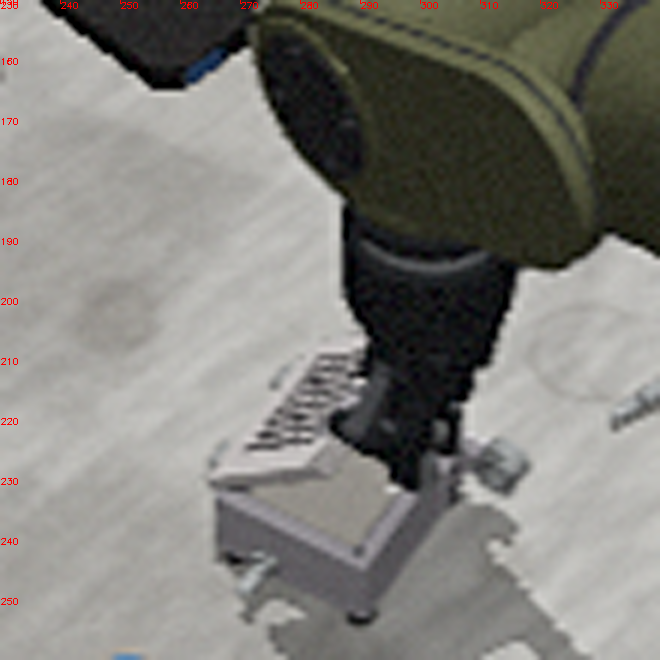

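```bash
python3 -m creep '[[-1,-0.6,0,0.9,0],[-1,-1.05,0,1.84,0],[-1,-1.37,0,2.81,0],[-1,-1.61,0,3.81,0],[-1,-1.75,0,4.82,0],[-1,-1.8,0,5.84,0],[-1,-1.75,0,6.75,0],[-1,-1.7,0,7.4,0]]'; python3 - <<'E'
from h import *
from workcell import observe,get_image
o=observe();print(o["force"],o["ft_torque"],o["finger_gap"],o["tool_pos"])
d=get_image("scene"); np.savez("scene3.npz",**d)
crop(load("scene3"),230,150,110,110,6,"s8")
E
```

```text
clock: 7.15
tool_pos: [0.4369, 0.0031, 0.0418]
tcp_rot: [[0.975, 0.222, 0.008], [0.222, -0.975, -0.005], [0.007, 0.006, -1.0]]
force: [-7.4, -1.9, 4.5]
finger_gap: 0.214
[-7.40115519 -1.88597481  4.4752451 ] [-0.29380953  0.70365088  0.07781671] 0.21385220321023593 [0.43688839 0.00309726 0.04179682]
```

View pics/s8.png

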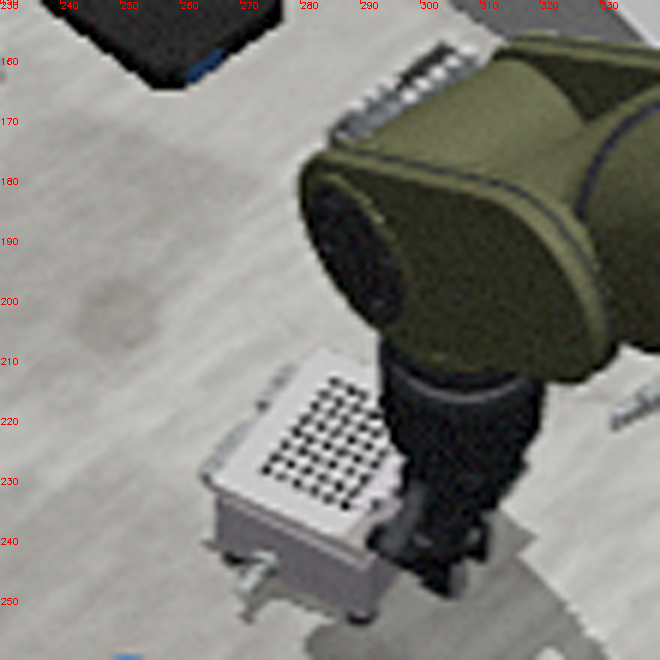

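```bash
python3 -m creep '[[-1,0,0,0.4,0],[-1,0,0,0.8,0],[-1,0,0,1.0,0],[-1,0,0,1.0,0]]'; python3 - <<'E'
from workcell import observe,get_image
o=observe();print(o["force"],o["ft_torque"],o["finger_gap"],o["tool_pos"])
E
```

```text
clock: 7.7
tool_pos: [0.4377, 0.0033, 0.035]
tcp_rot: [[0.975, 0.22, 0.009], [0.22, -0.975, -0.004], [0.008, 0.005, -1.0]]
force: [-12.5, -1.2, 13.5]
finger_gap: 0.215
[-12.50905191  -1.18730806  13.51504958] [0.04469765 1.12681956 0.11054608] 0.21535079570270826 [0.43770924 0.00327245 0.03504138]
```

```bash
python3 -m creep '[[-0.1,0,0,0,0],[-0.1,0,0,0,0],[-0.1,0,0,0,0],[-0.1,0,0,-3,0],[-0.1,0,0,-9,0],[0.1,0,0,-14,0],[0.1,0,0,-19,0],[0.1,0,0,-19,0]]'; python3 - <<'E'
from h import *
print(togo((.40,-.30,.22)))
E
```

```text
clock: 8.7
tool_pos: [0.4388, 0.0038, 0.2306]
tcp_rot: [[0.975, 0.22, 0.019], [0.22, -0.975, -0.004], [0.017, 0.008, -1.0]]
force: [0.8, 0.6, -0.1]
finger_gap: 0.548
(array([-10.49,  28.77,   1.12]), None)
```

```bash
python3 - <<'E'
from h import *
from workcell import observe
print(observe()["joints"].round(1)); print(togo((.4336,-.264,.16),172))
E
```

```text
[-6.400e+00 -2.140e+01  1.218e+02 -1.000e-01  7.850e+01  7.090e+01]
(array([-6.53, 25.95,  7.17]), np.float64(-1.2091))
```

```bash
python3 -m creep '[[0.1,-6.53,25.95,3,-1.209],[0.1,-6.53,25.95,5,-1.209],[0.1,-6.53,25.95,7.17,-1.209],[0.1,-6.53,25.95,7.17,-1.209],[0.1,-6.53,25.95,7.17,-1.209],[0.1,-6.53,25.95,7.17,-1.209],[0.1,-6.53,25.95,7.17,-1.209],[0.1,-6.53,25.95,7.17,-1.209]]'; python3 - <<'E'
from h import *
from workcell import get_image
for n in ("scene","top"):
    d=get_image(n); np.savez(f"{n}4.npz",**d)
crop(load("scene4"),245,180,100,80,8,"s9")
crop(load("top4"),230,180,100,75,8,"t9")
cv2.imwrite("pics/s9f.png",load("scene4")["pixels"][:,:,::-1])
print(togo((.4336,-.264,.16),172))
E
```

```text
clock: 9.7
tool_pos: [0.4329, -0.2637, 0.1585]
tcp_rot: [[0.142, 0.99, 0.017], [0.99, -0.142, -0.003], [-0.0, 0.017, -1.0]]
force: [-0.0, 0.1, -0.6]
finger_gap: 0.543
(array([-0.03,  0.04, -0.08]), np.float64(-0.0028))
```

View pics/s9.png

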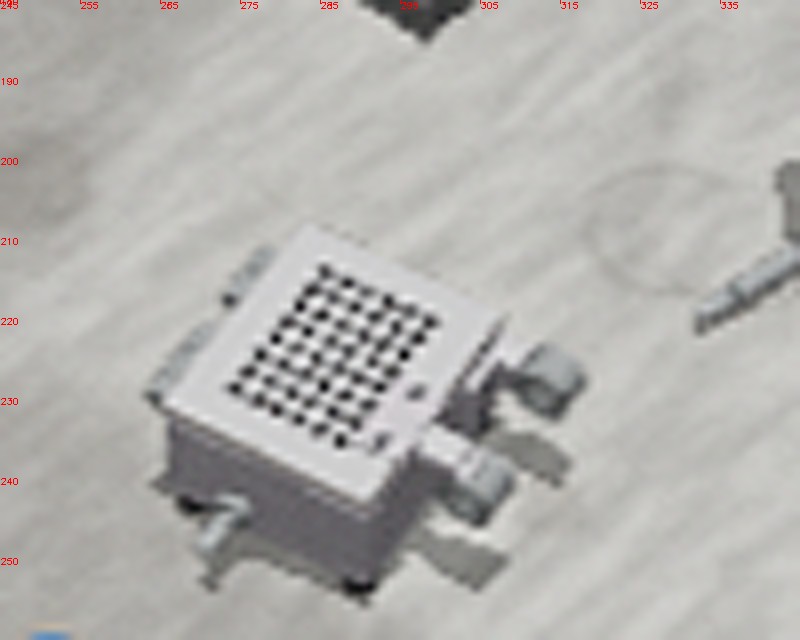

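View pics/t9.png

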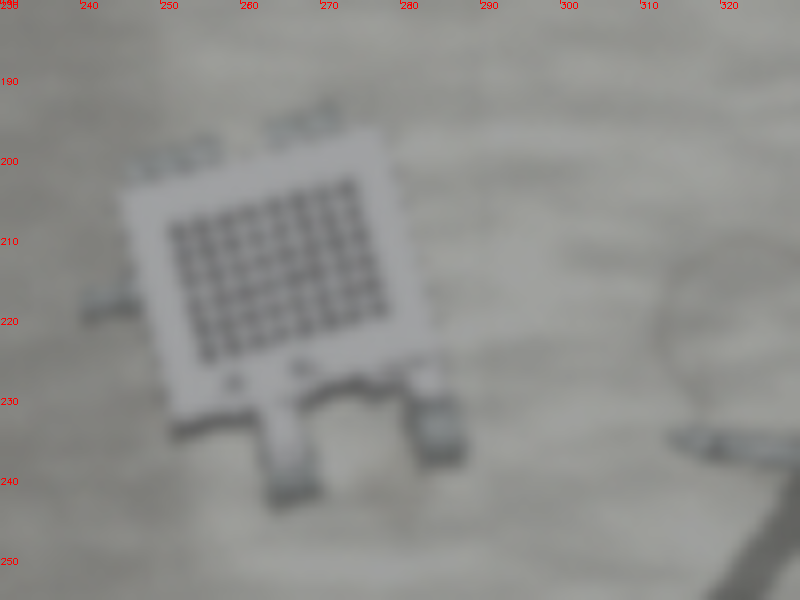

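View pics/s9f.png

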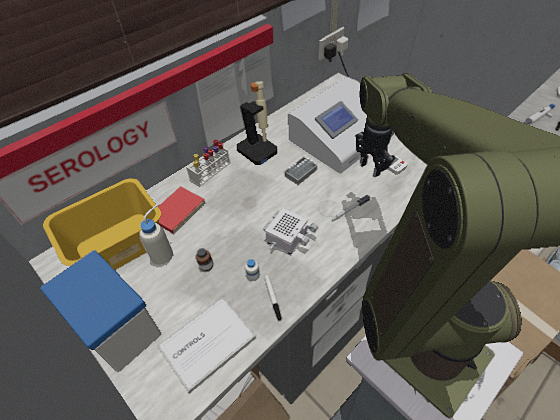

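```bash
python3 - <<'E'
from h import *
t=load("top4");s=load("scene4")
def yaw(a,b): d=b-a; return np.degrees(np.arctan2(d[1],d[0]))
T=[(230+x/8,180+y/8) for x,y in((177,228),(348,185),(208,360),(383,315))]
S=[(245+x/8,180+y/8) for x,y in((325,272),(430,322),(236,388),(342,440))]
for d,P in((t,T),(s,S)):
    w=[atz(d,*p,.0645) for p in P]
    print([x.round(4)[:2] for x in w],"center",np.mean(w,0).round(4))
    print("yaws",[round(yaw(*p),2) for p in((w[2],w[0]),(w[3],w[1]),(w[1],w[0]),(w[3],w[2]))] )
for n,d in(("top",t),("scene",s)):
    v,u=np.mgrid[185:262,235:320]
    p=np.array([atr(d,a,b) for a,b in zip(u.ravel(),v.ravel())])
    m=(abs(p[:,2]-.065)<.004)&(p[:,0]>.4)
    q=p[m];A=np.c_[q[:,:2],np.ones(len(q))];c=np.linalg.lstsq(A,q[:,2],rcond=None)[0]
    print(n,m.sum(),"plane slopes",c,"z mean",q[:,2].mean(),q[:,2].std())
    r=cv2.minAreaRect((q[:,:2]*1000).astype(np.float32));print(r)
    b=p[(p[:,2]>.05)&(p[:,2]<.061)&(p[:,0]<.46)]
E
```

```text
[array([0.5263, 0.0441]), array([ 0.5412, -0.0175]), array([0.4785, 0.0331]), array([ 0.4939, -0.0296])] center [0.51   0.0075 0.0645]
yaws [np.float64(12.95), np.float64(14.42), np.float64(103.65), np.float64(103.87)]
[array([ 0.5391, -0.0149]), array([ 0.4945, -0.0256]), array([0.5234, 0.0457]), array([0.4794, 0.0348])] center [0.5091 0.01   0.0645]
yaws [np.float64(-75.55), np.float64(-76.01), np.float64(13.59), np.float64(13.88)]
top 905 plane slopes [0.00014896 0.00176299 0.06510319] z mean 0.06519454690945738 0.002048461105921182
((499.1076965332031, 6.728645324707031), (130.27305603027344, 99.87858581542969), 13.868200302124023)
scene 842 plane slopes [-0.00551834  0.00410172  0.06714409] z mean 0.06440423906023567 0.0017611276451122157
((486.72369384765625, 60.51300048828125), (121.48055267333984, 214.1639404296875), 15.539109230041504)
```

```bash
python3 - <<'E'
from h import *
s=load("scene4");crop(s,325,170,80,60,9,"s10")
t=load("top4")
ex=np.array([.971,.239]);ey=np.array([-.239,.971])
for d,P in((t,[(284.75,233.9),(266.5,239.2)]),(s,[(314.4,227.5),(304.75,240.6)])):
    for p in P:
        w=atz(d,*p,.048)[:2];print(w,ex@w,ey@w)
for d,p in ((t,(264,213.9)),):
    pass
for c in((.51,.0075),(.5091,.01)):print("ctr",ex@np.array(c))
print(togo((.4336,-.264,.017),172.))
E
```

```text
[ 0.45347607 -0.04893167] 0.4286305915586516 -0.15589343329675098
[0.43878059 0.00383602] 0.42697276227707254 -0.10114378272939938
[ 0.45135928 -0.04804538] 0.426787012161972 -0.1545269308149516
[0.43893666 0.00606639] 0.4276573621416507 -0.09901539374265862
ctr 0.49700249999999996
ctr 0.4967261
(array([-1.000e-02, -2.200e-01,  1.422e+01]), np.float64(-0.0028))
```

View pics/s10.png

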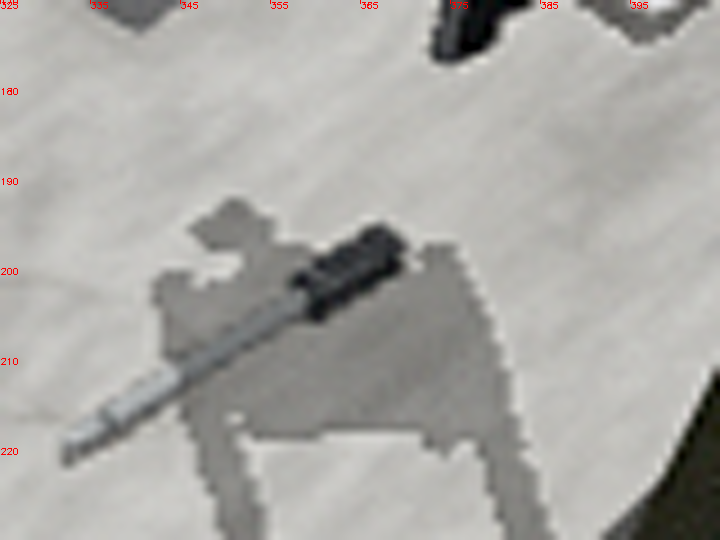

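```bash
python3 -m creep '[[0.1,0,-0.2,5,0],[0.1,0,-0.22,10,0],[0.1,0,-0.22,11.2,0],[0.1,0,-0.22,11.2,0]]'; python3 - <<'E'
from h import *
from workcell import get_image
d=get_image("scene");np.savez("scene5.npz",**d);crop(d,325,150,80,75,8,"s11")
print(togo((.4336,-.264,.017),172.))
E
```

```text
clock: 10.3
tool_pos: [0.4331, -0.2635, 0.0471]
tcp_rot: [[0.143, 0.99, 0.017], [0.99, -0.143, -0.003], [-0.0, 0.017, -1.0]]
force: [-0.5, -0.9, -0.1]
finger_gap: 0.55
(array([ 0.03, -0.11,  3.15]), np.float64(-0.0032))
```

View pics/s11.png

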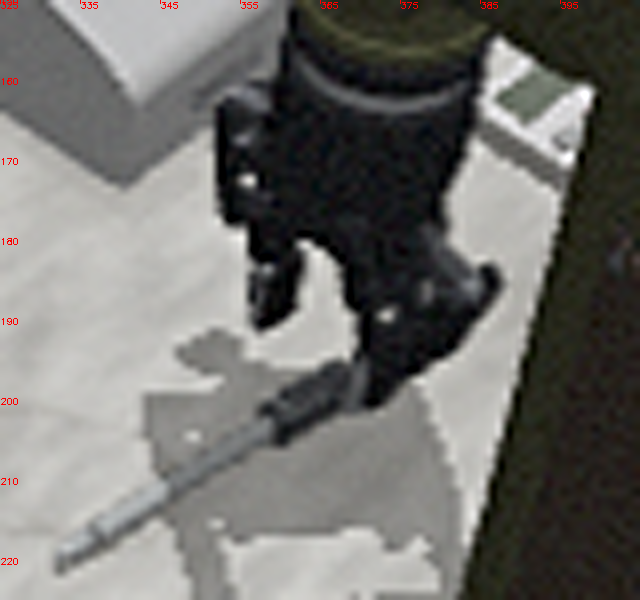

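```bash
python3 -m creep '[[0.1,0.03,-0.11,2,0],[0.1,0.03,-0.11,3.1,0],[0.1,0.03,-0.11,3.1,0]]'; python3 - <<'E'
from h import *
from workcell import get_image
d=get_image("scene");np.savez("scene5.npz",**d);crop(d,325,150,80,75,8,"s12")
print(togo((.4336,-.264,.017),172.))
E
```

```text
clock: 10.72
tool_pos: [0.4338, -0.2641, 0.0179]
tcp_rot: [[0.143, 0.99, 0.019], [0.99, -0.142, -0.005], [-0.002, 0.02, -1.0]]
force: [-1.4, -0.4, -0.2]
finger_gap: 0.551
(array([ 0.02, -0.05,  0.13]), np.float64(-0.0033))
```

View pics/s12.png

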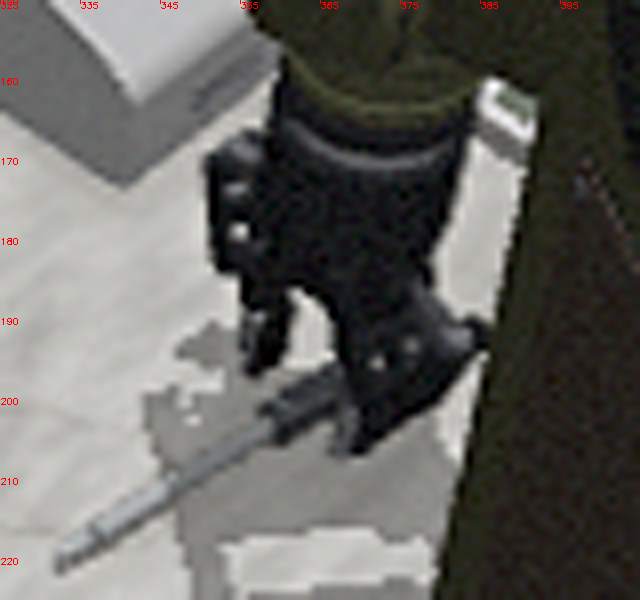

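Good straddle; close on the grip.

```bash
python3 -m creep '[[-1,0,0,0.1,0],[-1,0,0,0.1,0],[-1,0,0,0.1,0],[-1,0,0,0.1,0],[-1,0,0,0.1,0],[-1,0,0,0.1,0]]'; python3 - <<'E'
from h import *
from workcell import get_image,observe
o=observe();print(o["force"],o["ft_torque"],o["finger_gap"],o["tool_pos"])
d=get_image("scene");np.savez("scene5.npz",**d);crop(d,325,150,80,75,8,"s13")
E
```

```text
clock: 11.52
tool_pos: [0.4347, -0.2648, 0.0183]
tcp_rot: [[0.143, 0.99, 0.021], [0.99, -0.142, -0.006], [-0.003, 0.022, -1.0]]
force: [0.5, 0.0, 5.6]
finger_gap: 0.167
[0.4774297  0.02382274 5.62669133] [ 0.08805011  0.20505719 -0.02023527] 0.1670254202171112 [ 0.43468893 -0.26480236  0.01829329]
```

View pics/s13.png

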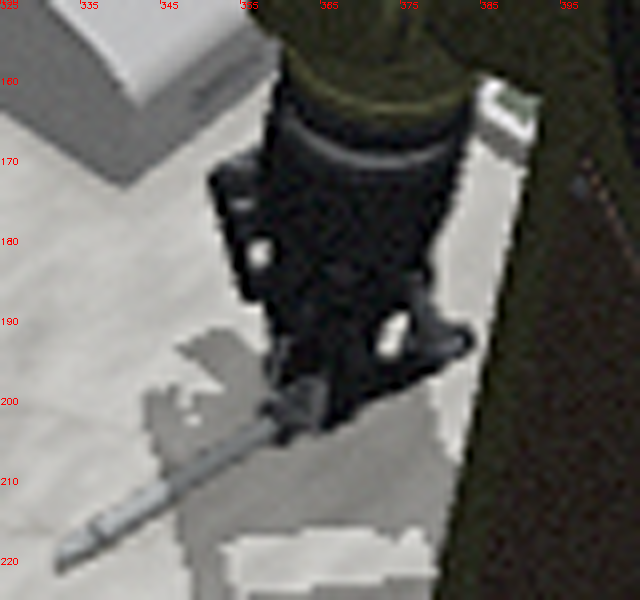

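```bash
python3 -m creep '[[-1,0,0,-2,0],[-1,0,0,-4,0],[-1,0,0,-6,0],[-1,0,0,-6,0]]'; python3 - <<'E'
from h import *
from workcell import get_image,observe
o=observe();print(o["force"],o["ft_torque"],o["finger_gap"],o["tool_pos"])
d=get_image("scene");np.savez("scene5.npz",**d);crop(d,325,140,80,75,8,"s14")
t=load("top0")
for p in((372,193),(374,188),(368,196),(380,190)):print(p,atr(t,*p))
print(togo((.4903,-.2032,.09),13.85))
E
```

```text
clock: 12.08
tool_pos: [0.4341, -0.265, 0.0794]
tcp_rot: [[0.143, 0.99, 0.024], [0.99, -0.142, -0.008], [-0.005, 0.024, -1.0]]
force: [-0.0, 0.3, -1.6]
finger_gap: 0.168
[-0.01674351  0.27818171 -1.60166907] [-0.01239903 -0.01371587 -0.01338524] 0.16831566321442104 [ 0.4341317  -0.26500336  0.07943287]
(372, 193) [ 0.56584192 -0.30051725  0.07537569]
(374, 188) [ 0.57954531 -0.30597363  0.07984844]
(368, 196) [ 0.56788474 -0.29994491  0.01035751]
(380, 190) [ 0.57456186 -0.32406922  0.07402865]
(array([ 6.87,  4.78, -1.1 ]), np.float64(-0.3847))
```

View pics/s14.png

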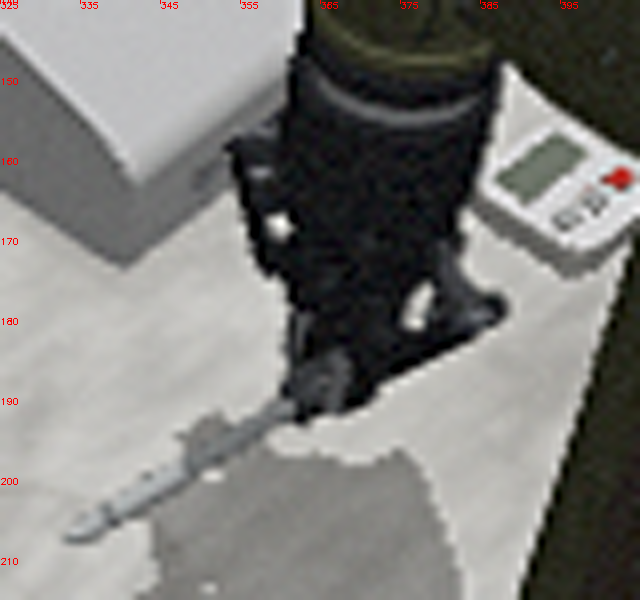

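```bash
python3 -m creep '[[-1,2,1.2,-1,-0.15],[-1,4.5,3,-1,-0.3],[-1,6.87,4.78,-1,-0.385],[-1,6.87,4.78,0,-0.385],[-1,6.87,4.78,1.5,-0.385],[-1,6.87,4.78,1.9,-0.385],[-1,6.87,4.78,1.9,-0.385]]'; python3 - <<'E'
from h import *
from workcell import get_image,observe
o=observe();print(o["force"],o["ft_torque"],o["finger_gap"],o["tool_pos"])
for n in("scene","top"):
    d=get_image(n);np.savez(n+"6.npz",**d)
crop(load("scene6"),265,160,100,90,8,"s15")
crop(load("top6"),250,190,100,70,8,"t15")
print(togo((.4903,-.2032,.0563),13.85))
E
```

```text
clock: 13.0
tool_pos: [0.4899, -0.2036, 0.0589]
tcp_rot: [[-0.238, 0.971, 0.02], [0.971, 0.239, -0.006], [-0.01, 0.018, -1.0]]
force: [0.8, -0.4, -1.4]
finger_gap: 0.164
[ 0.81082399 -0.35348079 -1.44484891] [ 0.02109245 -0.03064858 -0.02493104] 0.16435586257283585 [ 0.4898904  -0.20356272  0.05889803]
(array([ 0.08, -0.04,  0.38]), np.float64(-0.0005))
```

View pics/s15.png

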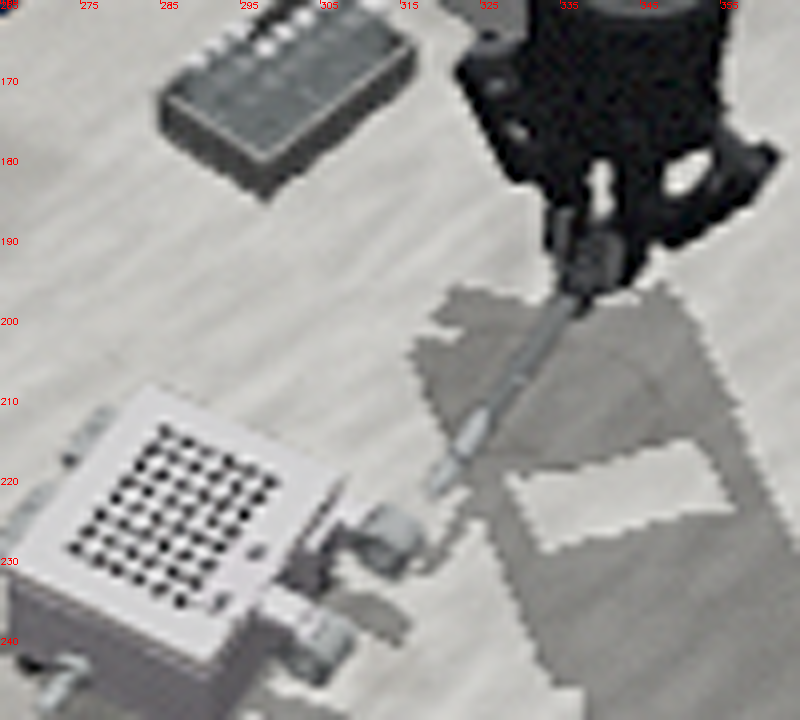

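View pics/t15.png

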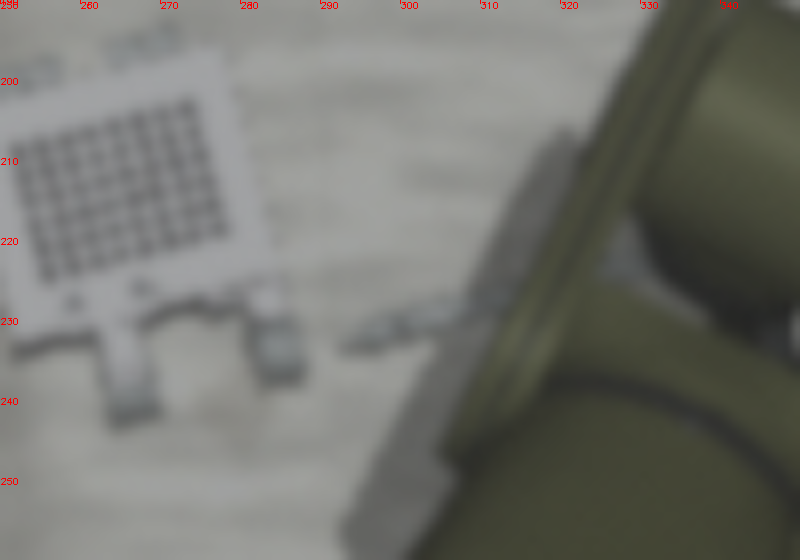

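```bash
python3 - <<'E'
from h import *
t=load("top6");s=load("scene6")
crop(t,286,218,32,22,24,"t16");crop(s,312,190,35,35,17,"s16")
crop(t,255,222,36,24,20,"t17")
E
```

```text
(no output)
```

View pics/t16.png

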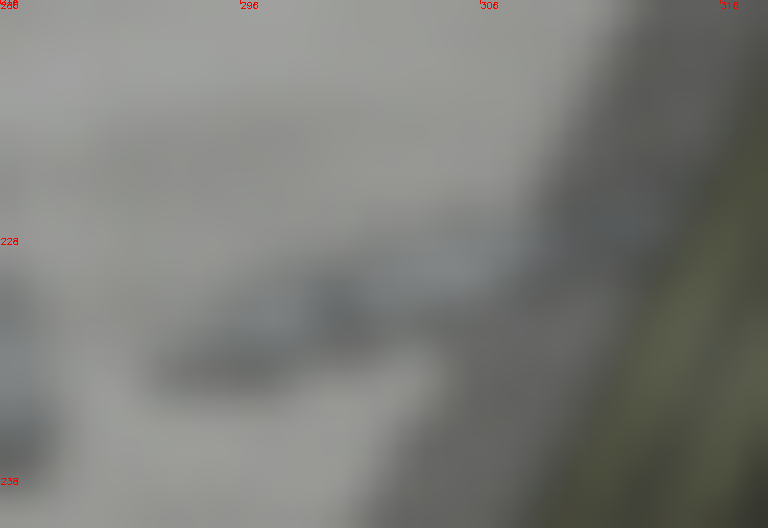

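View pics/s16.png

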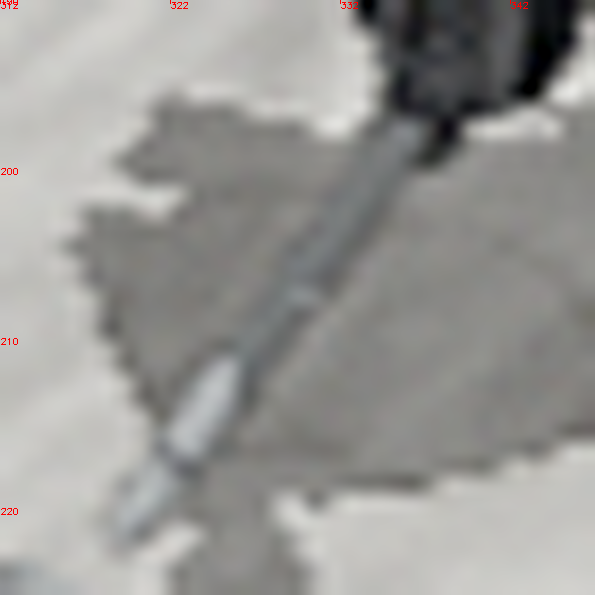

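View pics/t17.png

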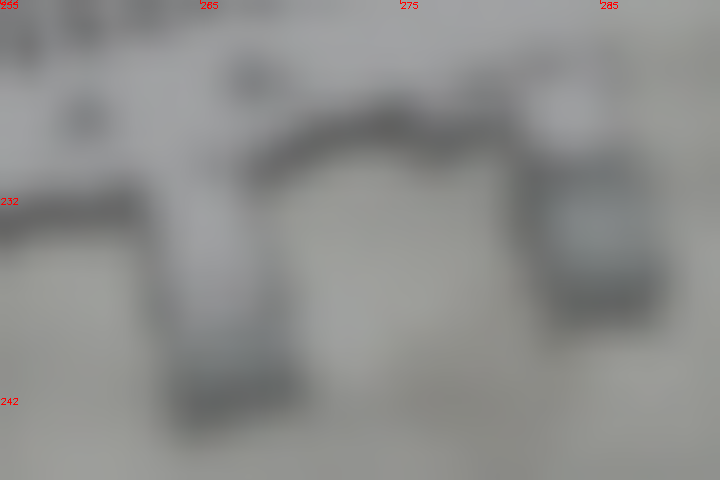

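```bash
python3 - <<'E'
from h import *
from scipy.optimize import least_squares
t=load("top6");s=load("scene6")
ex=np.array([.971,.239,0]);ey=np.array([-.239,.971,0])
# pin: grip centre G, yaw, pitch ; points along axis
obs=[(s,134.5,(319.1,221.5)),(s,116,(322.6,216.6)),(s,25,(336.1,197.6)),(t,134.5,(292.3,233.6)),(t,116,(300.2,230.9))]
G0=np.array([.4899,-.2036,.0486])
def ax(y,p): return np.array([np.cos(y)*np.cos(p),np.sin(y)*np.cos(p),np.sin(p)])
def f(q):
    a=ax(q[3],q[4]);r=[]
    for d,l,o in obs: r+=list(proj(d,q[:3]+a*l/1000)-o)
    # top: line point
    P=q[:3]+a*.0955;b=proj(t,P);n=proj(t,q[:3]+a*.1345)-b;n=np.array([-n[1],n[0]])/np.hypot(*n)
    r.append(n@(np.array([308.1,228.2])-b))
    r+=list((q[:3]-G0)/.002*.7)
    return r
r=least_squares(f,np.r_[G0,1.8,0]);q=r.x
a=ax(q[3],q[4]);N=q[:3]+a*.1345
print(q[:3],np.degrees(q[3:]),np.round(r.fun,1)); print("nose",N,"ex,ey,z",ex@N,ey@N,N[2],"grip",ex@q[:3],ey@q[:3])
for n,d,p,z in(("t",t,(292.3,233.6),.0486),("s",s,(319.1,221.5),.0486),("s shoulder",s,(336.1,197.6),.0486)):
    w=atz(d,*p,z);print(n,w,ex@w,ey@w)
for u,v in((322,217),(326,211),(330,206),(334,200)):print(atr(s,u,v))
for u,v in((296,232),(301,230),(304,229),(308,228)):print(atr(t,u,v))
E
```

```text
[ 0.4896395  -0.2036903   0.04890422] [104.6834037    1.13430339] [ 0.2 -0.4 -0.5  0.4 -0.5  0.   1.  -0.6 -0.7  0.4  0.7 -0.1 -0.   0.1]
nose [ 0.45555342 -0.0736084   0.05156679] ex,ey,z 0.42474996734052917 -0.18035102701646308 0.051566790918137664 grip 0.4267579747936989 -0.3148071220214852
t [ 0.45404072 -0.0707332   0.0486    ] 0.42396830925742723 -0.17719766777386303
s [ 0.45637406 -0.07398786  0.0486    ] 0.42545611454322263 -0.18091561537983109
s shoulder [ 0.48266957 -0.18124283  0.0486    ] 0.425355116898322 -0.291344816844404
[ 0.45931873 -0.08973968  0.05354765]
[ 0.46728536 -0.1166531   0.05170178]
[ 0.47176215 -0.13995852  0.05183762]
[ 0.47972073 -0.16771814  0.05065935]
[ 0.45826535 -0.08140129  0.05165332]
[ 0.46392415 -0.09592587  0.05124339]
[ 0.46636958 -0.10447876  0.05480216]
[ 0.46961025 -0.11629568  0.05002895]
```

```bash
python3 -m creep '[[-1,0,0.1,0.25,0.01],[-1,0.6,0.1,0.25,0.01],[-1,1.2,0.1,0.25,0.01],[-1,1.8,0.1,0.24,0.01],[-1,2.3,0.1,0.23,0.01],[-1,2.3,0.1,0.23,0.01]]'; python3 - <<'E'
from h import *
from workcell import get_image,observe
o=observe();print(o["force"],o["ft_torque"],o["finger_gap"],o["tool_pos"])
ex=np.array([.971,.239,0]);ey=np.array([-.239,.971,0]);print(ex@o["tool_pos"],ey@o["tool_pos"])
for n in("scene","top"):
    d=get_image(n);np.savez(n+"7.npz",**d)
crop(load("scene7"),295,180,55,65,11,"s18")
crop(load("top7"),255,215,55,35,14,"t18")
E
```

```text
clock: 13.85
tool_pos: [0.4862, -0.1808, 0.0576]
tcp_rot: [[-0.23, 0.973, 0.022], [0.973, 0.23, -0.007], [-0.012, 0.02, -1.0]]
force: [0.3, 0.1, -0.9]
finger_gap: 0.168
[ 0.33830993  0.12567857 -0.86643792] [ 0.02939961 -0.04317079  0.00386374] 0.16805132088553856 [ 0.48624095 -0.18081775  0.05759996]
0.42892452598064384 -0.2917856193185565
```

View pics/s18.png

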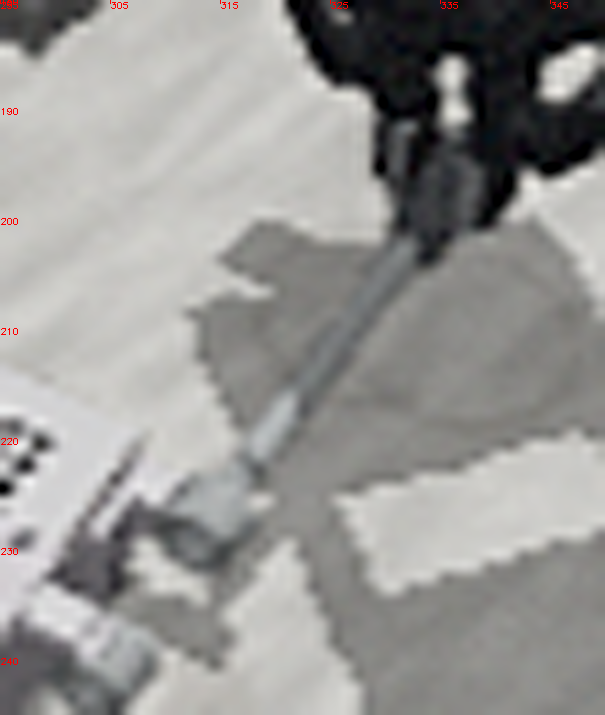

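View pics/t18.png

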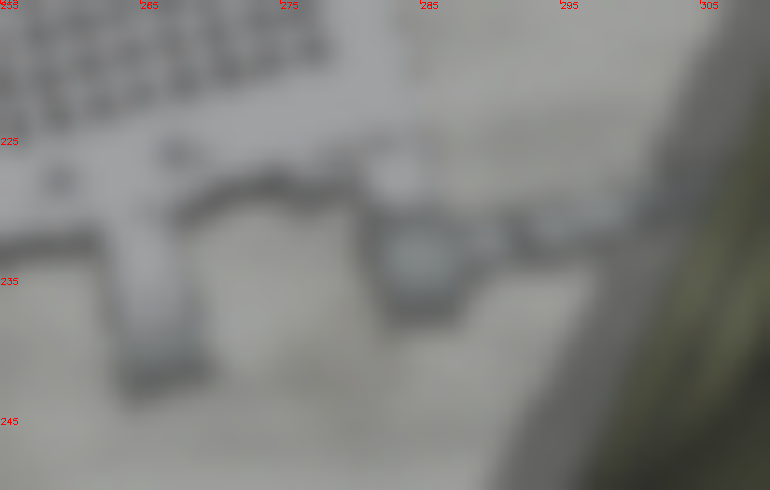

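```bash
python3 -m creep '[[-1,0.5,-0.06,0.03,0],[-1,1.0,-0.06,0.03,0],[-1,1.5,-0.06,0.02,0],[-1,2.0,-0.06,0.01,0],[-1,2.5,-0.06,0,0],[-1,2.5,-0.06,0,0]]'; python3 - <<'E'
from h import *
from workcell import get_image,observe
o=observe();print(o["force"],o["ft_torque"],o["finger_gap"],o["tool_pos"])
ex=np.array([.971,.239,0]);ey=np.array([-.239,.971,0]);print(ex@o["tool_pos"],ey@o["tool_pos"])
for n in("scene","top"):
    d=get_image(n);np.savez(n+"8.npz",**d)
crop(load("scene8"),290,185,55,65,11,"s19")
crop(load("top8"),255,215,55,35,14,"t19")
E
```

```text
clock: 14.7
tool_pos: [0.48, -0.1567, 0.0573]
tcp_rot: [[-0.23, 0.973, 0.022], [0.973, 0.23, -0.007], [-0.012, 0.02, -1.0]]
force: [-0.0, -0.7, -0.5]
finger_gap: 0.163
[-0.03426444 -0.67653606 -0.49416854] [ 0.0193539   0.02340367 -0.02089268] 0.1634434601363719 [ 0.48001931 -0.15666257  0.05734231]
0.42865639164734204 -0.26684397281350836
```

View pics/s19.png

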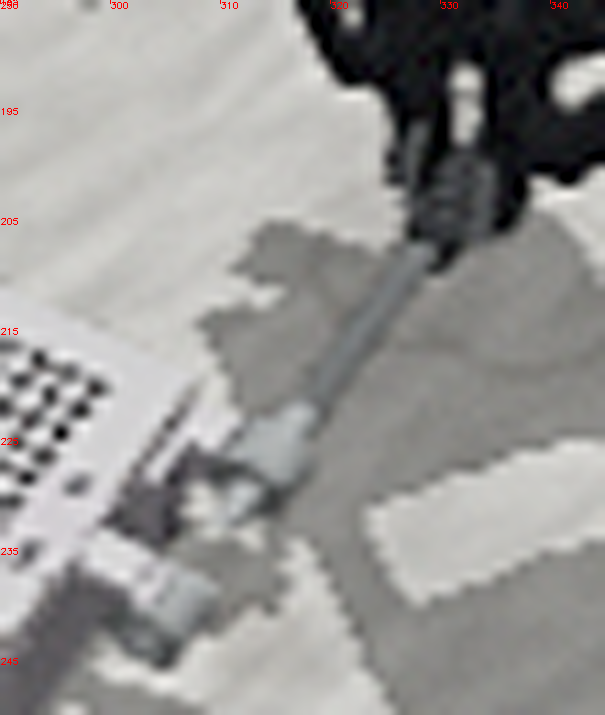

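View pics/t19.png

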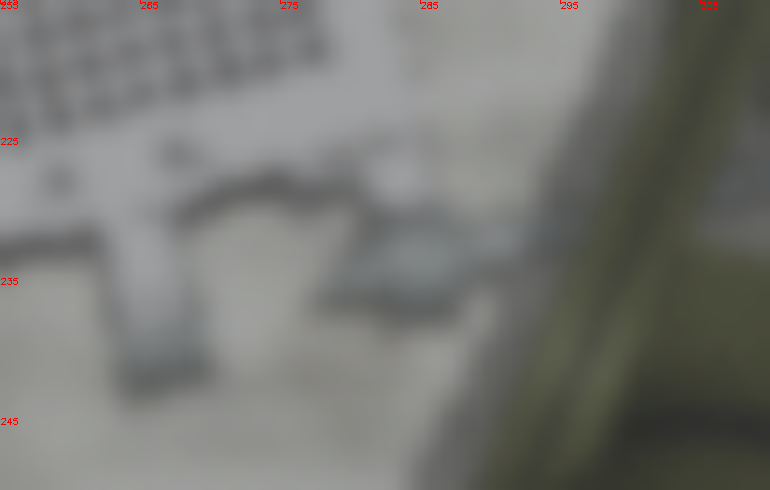

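```bash
python3 -m creep '[[-1,0.5,-0.03,-0.01,0.006],[-1,1.0,-0.04,-0.02,0.01],[-1,1.5,-0.04,-0.02,0.01],[-1,2.0,-0.04,-0.03,0.01],[-1,2.5,-0.04,-0.03,0.01],[-1,3.0,-0.04,-0.04,0.01],[-1,3.5,-0.04,-0.04,0.01],[-1,3.5,-0.04,-0.04,0.01]]'; python3 - <<'E'
from h import *
from workcell import get_image,observe
o=observe();print(o["force"],o["ft_torque"],o["finger_gap"],o["tool_pos"])
ex=np.array([.971,.239,0]);ey=np.array([-.239,.971,0]);print(ex@o["tool_pos"],ey@o["tool_pos"])
for n in("scene","top"):
    d=get_image(n);np.savez(n+"9.npz",**d)
crop(load("scene9"),285,190,55,65,11,"s20")
crop(load("top9"),255,215,55,35,14,"t20")
E
```

```text
clock: 15.8
tool_pos: [0.4716, -0.1227, 0.0574]
tcp_rot: [[-0.22, 0.975, 0.022], [0.975, 0.22, -0.007], [-0.012, 0.02, -1.0]]
force: [-0.6, -0.6, -1.8]
finger_gap: 0.164
[-0.62523601 -0.64787779 -1.82917115] [-0.05643041  0.05715765  0.02097736] 0.163570731446312 [ 0.47162611 -0.12272244  0.05736376]
0.4286182910177577 -0.23188213142150807
```

View pics/s20.png

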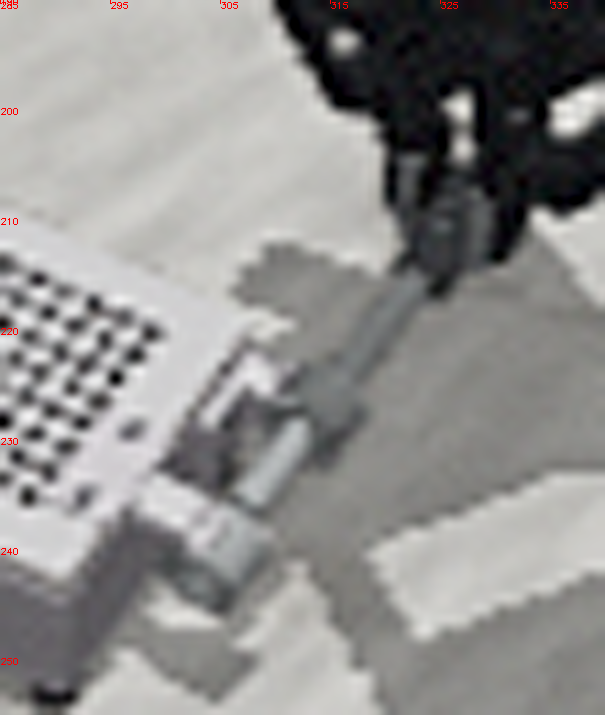

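View pics/t20.png

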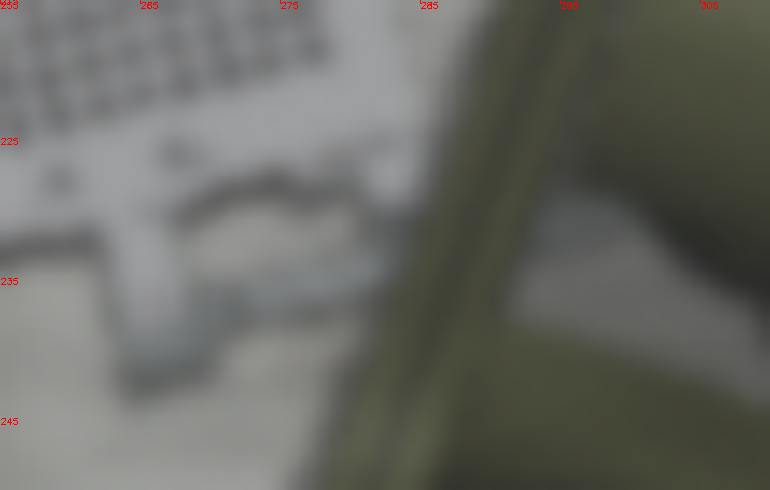

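```bash
python3 -m creep '[[-1,0.4,-0.1,-0.01,0],[-1,0.8,-0.1,-0.01,0],[-1,1.2,-0.1,-0.02,0],[-1,1.6,-0.1,-0.02,0]]'; python3 - <<'E'
from h import *
from workcell import get_image,observe
o=observe();print(o["force"],o["ft_torque"],o["finger_gap"],o["tool_pos"])
ex=np.array([.971,.239,0]);ey=np.array([-.239,.971,0]);print(ex@o["tool_pos"],ey@o["tool_pos"])
E
```

```text
clock: 16.4
tool_pos: [0.4672, -0.1074, 0.0574]
tcp_rot: [[-0.22, 0.975, 0.022], [0.975, 0.22, -0.007], [-0.012, 0.02, -1.0]]
force: [0.6, 0.4, -1.1]
finger_gap: 0.166
[ 0.58666999  0.41735167 -1.12403756] [-0.06710838  0.04356117  0.03289758] 0.1664337668283761 [ 0.46723197 -0.10736434  0.0574493 ]
0.4280221692291456 -0.21591921777039
```

```bash
python3 -m creep '[[-1,0.4,0,-0.01,0],[-1,0.8,0,-0.01,0],[-1,1.2,0,-0.02,0],[-1,1.5,0,-0.02,0],[-1,1.75,0,-0.02,0],[-1,1.75,0,-0.02,0],[-1,1.75,0,-0.02,0]]'; python3 - <<'E'
from h import *
from workcell import get_image,observe
o=observe();print(o["force"],o["ft_torque"],o["finger_gap"],o["tool_pos"],o["qd"].round(2))
ex=np.array([.971,.239,0]);ey=np.array([-.239,.971,0]);print(ex@o["tool_pos"],ey@o["tool_pos"])
for n in("scene","top"):
    d=get_image(n);np.savez(n+"10.npz",**d)
crop(load("scene10"),280,190,55,65,11,"s21")
crop(load("top10"),245,215,55,35,14,"t21")
E
```

```text
clock: 17.27
tool_pos: [0.4634, -0.0903, 0.0575]
tcp_rot: [[-0.22, 0.975, 0.023], [0.975, 0.22, -0.007], [-0.012, 0.02, -1.0]]
force: [-0.2, -0.8, -1.8]
finger_gap: 0.164
[-0.15901455 -0.77744973 -1.79317985] [ 0.01815392 -0.00268896  0.0171626 ] 0.1644175513237845 [ 0.46343833 -0.09033862  0.05747096] [-0.06  0.07  0.02  0.17  0.09  0.04]
0.4284076833932235 -0.1984805624970006
```

View pics/s21.png

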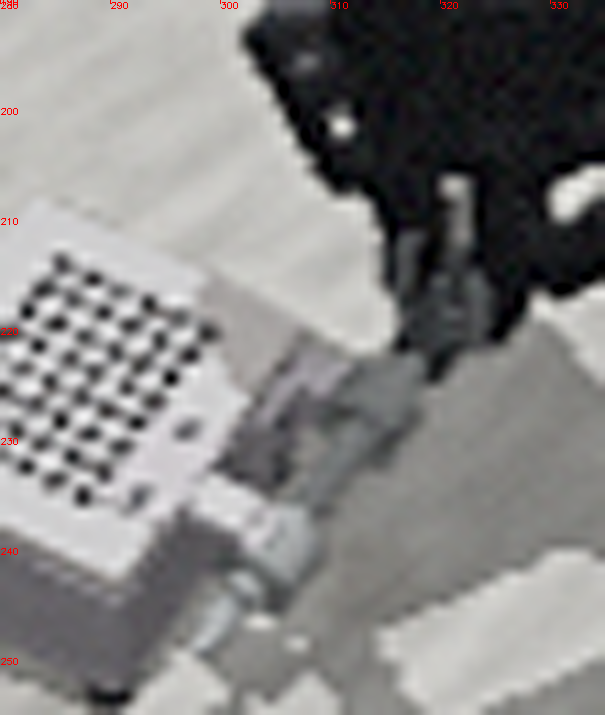

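View pics/t21.png

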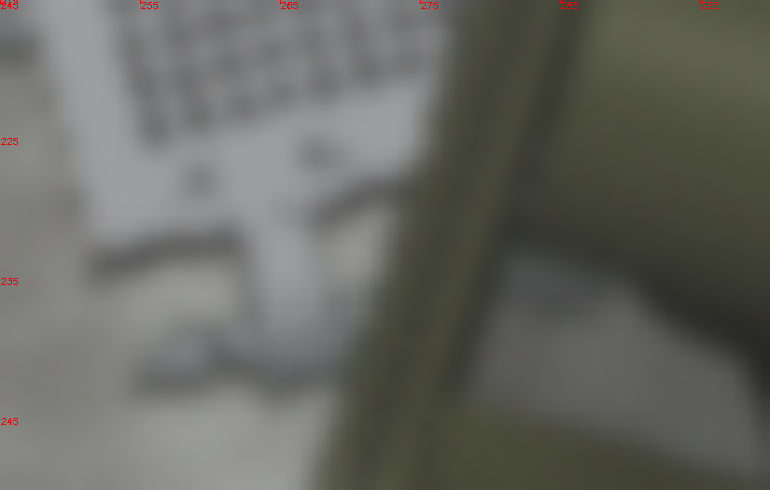

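```bash
python3 - <<'E'
from h import *
t=load("top10");s=load("scene10");ex=np.array([.971,.239,0]);ey=np.array([-.239,.971,0])
crop(s,290,230,30,30,20,"s22");crop(t,250,230,30,20,24,"t22")
for d,p in((s,(297.7,249.5)),(t,(254.3,241.8))):
    w=atz(d,*p,.047);print(ex@w-.4275,ey@w+.1002)
E
```

```text
0.002275935556619424 0.037502092220211156
0.0010905552157775 0.034913279525688276
```

View pics/s22.png

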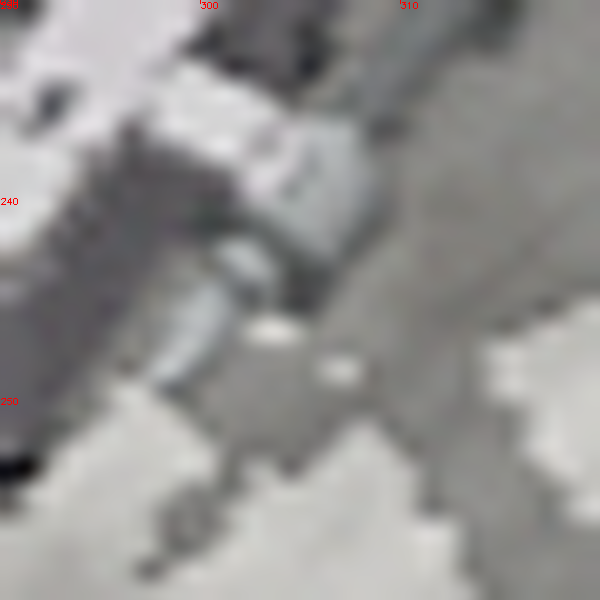

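View pics/t22.png

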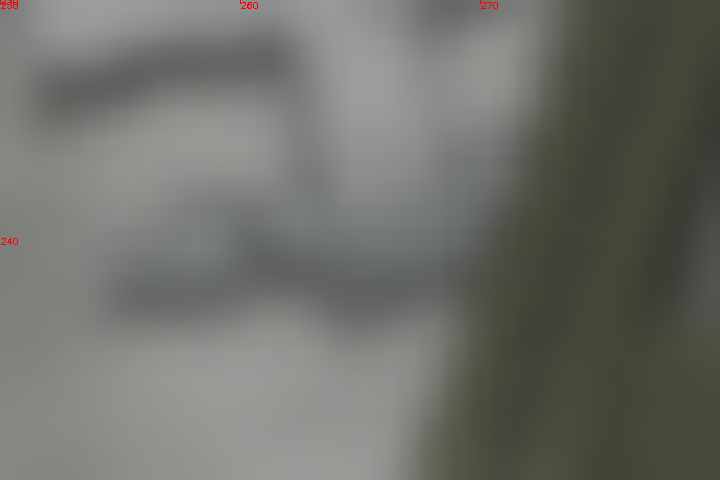

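```bash
python3 - <<'E'
from h import *
from workcell import observe,close_job
s=load("scene10")
v,u=np.mgrid[208:246,262:300]
p=np.array([atr(s,a,b) for a,b in zip(u.ravel(),v.ravel())]);q=p[abs(p[:,2]-.065)<.006]
c=np.linalg.lstsq(np.c_[q[:,:2],np.ones(len(q))],q[:,2],rcond=None)[0];print(len(q),c,np.median(q[:,2]))
o=observe();print(o["clock"],o["finger_gap"],o["force"])
print(close_job())
E
```

```text
794 [-0.01428521 -0.01382393  0.07180831] 0.06434897292068881
17.375 0.1671830020215321 [ 0.14511006  0.49023449 -1.80091612]
the job is handed in; nothing more can be done
None
```

The plate is closed and the lock pin runs from the right through both bushings. I handed the job in at 17.4 s with the pin still gripped and held still. I swung the plate over by its bushing, pressed it down, let go, picked the pin up by its square grip and slid it in along the bushings' axis.

**Last checks**
- **Plate:** its top measures about 64 mm above the bench (65 mm expected) and is level to about 0.015 rad.
- **Nose:** it stands about 35–37 mm past the centre of the plate's bushing (29 mm required). In the pictures the whole clip groove is clear, with a bit of shank showing behind it.
- **Grip and forces:** the jaws were still closed on the grip, and the outside force was under 2 N.

**Disagreements**
- **Cameras:** the two cameras differed by about 2–3 mm on the same points. I averaged them and used the robot's own position while it held the plate's bushing as a cross-check. That put the manifold's yaw at about 13.9° instead of the 12.9° I first fitted.
- **Jaw opening:** on the 16 mm grip it read about 14 mm. I could not explain that, but the pin did not slip.
- **Tool tilt:** the tool had drifted by about 1.3°, mostly sideways to the pin. The lean along the pin was about 0.7°, or 0.5° since I gripped it, well inside the 0.08 rad limit.

I didn't measure the bystanders' positions at the end. I felt no unexpected contact on the way, and the arm stayed clear of them.

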